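# Centre the brass figurine on its plinth

### The job

The little brass figurine stands off-centre near the edge of its round stone plinth. Tap or push it lightly with the outside of the fingertips, low on its foot, until the whole foot stands inside the brass circle in the middle of the plinth, and leave it standing upright there, untouched. Do not pinch, lift, tip or knock off the figurine, and leave the plinth and the things around it where they are.

Things in the scene. Friction and masses are not known exactly. Their poses are not given: they have to be found in the camera images.
- figurine: Pawn-shaped brass figurine, loose, 47 mm tall, 0.10 to 0.19 kg, upright on the plinth 15 to 23 mm off its middle. Origin: middle of its underside; z up its axis. Widest part: the disc foot, 32 mm in diameter, rim 10 mm high; above it a 9 mm waist, 14 mm body, 15 mm ball head. Pushed slowly and low, on the foot's rim, it slides and stays where the push stops; pushed higher it topples.
- plinth_top (a point): Round white stone plinth, 30 mm high, loose on the desk; 0.9 kg, so it stays put under light pushes on the figurine. Flat top 80 mm in diameter, foot 86 mm. The point is the middle of the top, 30 mm above the desk; z up. A thin brass circle, 44 mm inner diameter, lies flush in the top about it: the centred figurine has 6 mm to spare all round.
- battery_a_mid (a point): Bystander on the desk near the plinth: red-and-black AA cell standing upright, 14 mm across, 50 mm tall; loose. The point lies on its axis, 25 mm above its underside.
- eraser_mid (a point): Bystander on the desk near the plinth: eraser in a blue sleeve lying flat, 21 x 44 x 12 mm; loose. The point lies on its axis, 6 mm above its underside.
- earbud_case_mid (a point): Bystander on the desk near the plinth: white rounded earbud case, 46 x 52 x 31 mm; loose. The point lies on its axis, 15 mm above its underside.
- binder_clip0_mid (a point): Bystander on the desk near the plinth: black binder clip standing with its wire handles up, 22 x 25 x 32 mm; loose. The point lies on its axis, 12 mm above its underside.
- sticky_pad_mid (a point): Bystander on the desk near the plinth: yellow pad of sticky notes, 75 x 75 x 11 mm; loose. The point lies on its axis, 5 mm above its underside.
Things that resemble listed ones, but are neither listed nor needed, are in the scene too. There is more than one size of the figurine; the job needs the smallest.

How it is judged (in metres and radians):
At the end, for the whole second after the job is handed in: The middle of the figurine's foot is within 6 mm of the middle of the plinth (the foot inside the brass circle), the figurine upright (within 0.05 rad) and at rest on the plinth's top; the plinth and each of the five neighbouring things are within 12 mm of where they began (horizontal distance between figurine and plinth_top below 0.006 m and angle between figurine's own z axis and vertical below 0.05 rad and z of figurine in the frame of plinth_top between -0.003 and 0.003 m and linear speed of figurine below 0.01 m/s and distance of each of plinth_top, battery_a_mid, eraser_mid, earbud_case_mid, binder_clip0_mid, sticky_pad_mid from where it was at the start of the episode below 0.012 m); the robot touches nothing.
It fails at once if the figurine is tipped by more than 0.25 rad (angle between figurine's own z axis and vertical above 0.25 rad).
It fails at once if the figurine's foot is lifted more than 6 mm off the plinth (z of figurine in the frame of plinth_top above 0.006 m).
It fails at once if the figurine is knocked off the plinth (z of figurine in the frame of plinth_top below -0.006 m).
It fails at once if the figurine is pinched or pushed hard (more than 10 N) (contact force between the fingers and figurine above 10 N).
It fails at once if the plinth or one of the five things around it is shifted by more than 12 mm (distance of any of plinth_top, battery_a_mid, eraser_mid, earbud_case_mid, binder_clip0_mid, sticky_pad_mid from where it was at the start of the episode above 0.012 m).
It also fails if it takes over 42 s, if anything falls off the work surface, if the arm or the gripper's body presses on something with over 40 N, if the wrist force passes 120 N, or if a joint passes its speed limit or range.

### The arm

A 7-joint arm with a two-finger parallel gripper is mounted at the origin on a cart in front of the work surface, level with it; the furniture and walls round the work are solid. World frame = base frame: x ahead of the robot, y to its left, z up, the work surface at z = 0. Lengths are in m, angles in degrees, forces in N, time in s.
With the tool pointing down it reaches from about 0.4 to 0.925 m from the base axis. Payload 4.1 kg.
Tool frame: the origin (TCP) lies at the very end of the fingers, on their centre line; the grasp point (between the pads) lies 19 mm behind it; z points along the fingers, y is the line along which they close (so a half turn about z gives the same grasp; the last joint's range is limited). The gripper opens to 85 mm and grips with 20 to 120 N. Pads are 22 mm wide; open, the fingers measure 114 mm over their backs; the gripper's body (76 mm by 85 mm) begins 54 mm behind the grasp point. The pads swing forward as they close: fully open they stand 13 mm farther back than shut.
Start: joints at [-73.912, 22.827, 2.584, 88.041, -1.071, 69.15, -2.905], TCP at [0.241, 0.604, 0.231] pointing down, gripper open.
Joint ranges: [-161.44, 161.44], [-28.35, 127.94], [-78.24, 83.42], [0, 140.83], [-78.03, 258.03], [13.02, 114.36], [-168.23, 168.23]. Speed limits (degrees/s): [147.25, 147.25, 180, 180, 180, 180, 180].

### API

Orientations are given as [roll, pitch, yaw] about the fixed x, y, z axes, in that order (R = Rz(yaw) Ry(pitch) Rx(roll)).
In Python, from bench import env, read_camera, camera_model, job, search_frame, outline_of gives the robot as it stands.
- The arm moves only by the shell command python3 -m jog 'ROWS' [FORCE]. ROWS is a JSON object of lists of equal length, an entry for each row: "rotation": the turn, a rotation vector about the tool's x, y, z in rad, a list of three; "slide": the shift along the tool's x, y, z in m, a list of three; "fingers": the closure, from 0 (fully open) to 1 (shut). In form: {"rotation": [[wx, wy, wz], ...], "slide": [[dx, dy, dz], ...], "fingers": [fingers, ...]}. A call has 1 to 12 rows; each row is the pose to reach, as a shift and turn from the pose commanded when the call began, along the tool's axes at that moment; what a row does not reach only later rows make up. A row lasts 1/10 s, in which the tool goes at most 50 mm and 8.59 degrees, less where a joint would pass 70% of its speed; a pose out of reach is approached as far as the arm can. A call with a gripper value outside its range is refused whole. The fingers move at their own pace and stop on an object; FORCE is the grip in N (left out, the last holds). Time passes only in rows, so rows that repeat a pose let the fingers close. It gives the time, the measured TCP pose, the force, the opening and the grip force at its end, in the units of the state.
- env.observe(): the state, without advancing time (a new reading comes with each control period).
- read_camera(name): name is "scene" or "top" or "wrist"; returns the picture (384x512x3 uint8, red, green, blue); there is no depth.
- camera_model(name): a dict with "camera_matrix" (3x3 intrinsics, pixels), "dist_coeffs" ([k1, k2, p1, p2, k3] as OpenCV has them; the pictures are not rectified), "cam_to_world" (4x4, takes a point from camera to world coordinates). Camera axes: x right, y down, z forward; pixel columns grow to the right and rows downward; lengths in m; the calibration is good to about 2 mm. A picture is of the moment at which its call begins: read the wrist's pose just before it. camera_model takes no time and is no camera call; for the wrist camera it gives the pose at the moment of the call.
- job.hand_in(): hands the job in; it is judged then, once.
Trained networks look in the newest picture that a camera, given by its name, has taken for a name from the list of things; names that differ only in an ending like _2 or _b are one class to them, and where a whole thing is asked for, a point or a joint stands for the part that bears it (a point fixed in the world has none). Each returns a list of dicts, best first, with "confidence" (0 to 1); they miss things now and then, are a little off and sometimes report something else, mostly with a low value. They report only what shows in the picture. A call takes as long as a camera call. They do not tell look-alikes from the thing itself.
- search_frame(camera, label): "bbox" ([left, top, right, bottom] in pixels, round what is visible of it).
- outline_of(camera, label): "mask" (384x512 bool, what is visible of it) and "bbox" ([left, top, right, bottom] in pixels, round what is visible of it).
The state is a dict: "t": time; "qpos": joint angles; "qvel": joint speeds; "effort": joint torques, N m; "tool_pos": TCP position; "ee_rot": TCP orientation; "contact_force": force on the tool from outside, world axes, zero at the start; "torque": the same for the moment, N m; "width": opening from 0.0 (shut) to 1.0 (fully open); "finger_force": force on a finger pad.
Only numpy, scipy, OpenCV 4.12 (cv2) and the standard library are available. Lean on these libraries where they do the work, as an engineer would, in place of code of your own. Each camera call takes 0.05 s, during which the arm holds its last target. There are 200 camera calls.

## Working session

There is one attempt and no reset: what is moved stays moved. The work goes in short steps, Python scripts to look and compute and a shell command to move; the robot and the scene stay as the last step left them, time stands still between calls to the robot, and variables do not carry over. Pictures are saved under pics/ and viewed, at most 10 in all, crops included, and the job is handed in when it is done.

```bash
mkdir -p pics; ls; python3 - <<'E'
from bench import env, read_camera, camera_model
import cv2,numpy as np
s=env.observe();print({k:np.round(v,3).tolist() for k,v in s.items()})
a=read_camera("scene");b=read_camera("top")
cv2.imwrite("pics/a.png",a[...,::-1]);cv2.imwrite("pics/b.png",b[...,::-1])
for c in("scene","top","wrist"):
  m=camera_model(c);print(c,np.round(m["camera_matrix"],1).tolist(),np.round(m["dist_coeffs"],3),np.round(m["cam_to_world"],3).tolist())
E
```

```text
pics
{'t': 0.0, 'qpos': [-73.913, 22.873, 2.581, 88.115, -1.072, 69.149, -2.905], 'qvel': [-0.071, 0.073, -0.01, -0.026, 0.085, -0.057, 0.018], 'effort': [0.0, -47.512, 1.365, -25.422, 0.012, 0.01, 0.0], 'tool_pos': [0.241, 0.603, 0.23], 'ee_rot': [-179.887, 0.007, 158.246], 'contact_force': [1.046, 0.662, 1.127], 'torque': [-0.029, 0.011, 0.066], 'finger_force': 0.0, 'width': 1.002}
scene [[385.4, 0.0, 246.8], [0.0, 385.4, 196.0], [0.0, 0.0, 1.0]] [-0.03  0.    0.    0.    0.  ] [[0.784, -0.359, 0.507, 0.107], [-0.621, -0.421, 0.661, -0.498], [-0.024, -0.833, -0.553, 0.538], [0.0, 0.0, 0.0, 1.0]]
top [[460.8, 0.0, 253.6], [0.0, 460.8, 194.2], [0.0, 0.0, 1.0]] [-0.013  0.     0.     0.     0.   ] [[-0.022, -0.996, 0.086, 0.476], [-1.0, 0.024, 0.02, 0.054], [-0.022, -0.086, -0.996, 0.887], [0.0, 0.0, 0.0, 1.0]]
wrist [[286.9, 0.0, 252.6], [0.0, 286.9, 189.9], [0.0, 0.0, 1.0]] [0.008 0.    0.    0.    0.   ] [[0.369, 0.886, 0.279, 0.169], [0.929, -0.352, -0.113, 0.631], [-0.002, 0.302, -0.953, 0.372], [0.0, 0.0, 0.0, 1.0]]
```

View pics/a.png

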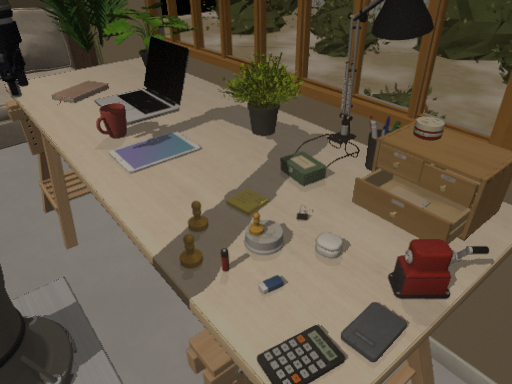

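View pics/b.png

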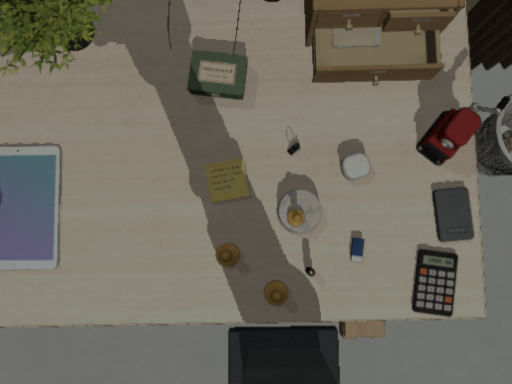

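The scene picture shows three pawns: (257,222) on the plinth, and (197,215) and (190,250) standing on the desk and larger. The one on the plinth, at (297,216) in the top picture, is the smallest and fits the description. I'll confirm it in a crop and measure.

```bash
cat > h.py <<'E'
from bench import env, read_camera, camera_model, search_frame, outline_of
import cv2,numpy as np
def ray(c,uv,z,m=None):
    m=m or camera_model(c)
    p=cv2.undistortPoints(np.array(uv,float).reshape(-1,1,2),m["camera_matrix"],m["dist_coeffs"])[:,0]
    T=m["cam_to_world"]; d=np.c_[p,np.ones(len(p))]@T[:3,:3].T
    return T[:3,3]+d*((z-T[2,3])/d[:,2])[:,None]
def proj(c,P,m=None):
    m=m or camera_model(c);W=np.linalg.inv(m["cam_to_world"])
    return cv2.projectPoints(np.array(P,float).reshape(-1,1,3),cv2.Rodrigues(W[:3,:3])[0],W[:3,3],m["camera_matrix"],m["dist_coeffs"])[0][:,0]
E
python3 - <<'E'
from h import *
im=read_camera("top"); 
for n,z in [("plinth_top",.03),("figurine",.04),("battery_a_mid",.05),("eraser_mid",.012),("earbud_case_mid",.02),("binder_clip0_mid",.02),("sticky_pad_mid",.011)]:
  for d in outline_of("top",n)[:3]:
    v,u=np.nonzero(d["mask"]);W=ray("top",np.c_[u,v],z)
    print(n,round(d["confidence"],2),np.round(d["bbox"]),"c",np.round(W.mean(0),3),"lo",np.round(W.min(0)[:2],3),"hi",np.round(W.max(0)[:2],3))
c=cv2.resize(im[170:290,200:360],None,fx=5,fy=5,interpolation=cv2.INTER_CUBIC)
cv2.imwrite("pics/c.png",c[...,::-1])
E
```

```text
plinth_top 0.79 [275. 190. 323. 235.] c [ 0.518 -0.012  0.03 ] lo [ 0.475 -0.053] hi [0.557 0.029]
figurine 0.82 [216. 240. 239. 269.] c [0.44  0.122 0.04 ] lo [0.418 0.101] hi [0.461 0.145]
figurine 0.78 [290. 209. 301. 230.] c [ 0.504 -0.003  0.04 ] lo [ 0.489 -0.018] hi [0.519 0.011]
figurine 0.76 [260. 282. 285. 306.] c [0.37  0.036 0.04 ] lo [0.348 0.015] hi [0.391 0.057]
eraser_mid 0.83 [347. 234. 363. 260.] c [ 0.443 -0.119  0.012] lo [ 0.422 -0.132] hi [ 0.465 -0.106]
earbud_case_mid 0.58 [342. 154. 371. 180.] c [ 0.6   -0.121  0.02 ] lo [ 0.576 -0.149] hi [ 0.625 -0.093]
binder_clip0_mid 0.53 [288. 144. 302. 153.] c [ 0.637 -0.006  0.02 ] lo [ 0.626 -0.016] hi [0.648 0.005]
sticky_pad_mid 0.8 [205. 158. 250. 204.] c [0.58  0.123 0.011] lo [0.539 0.081] hi [0.623 0.165]
```

View pics/c.png

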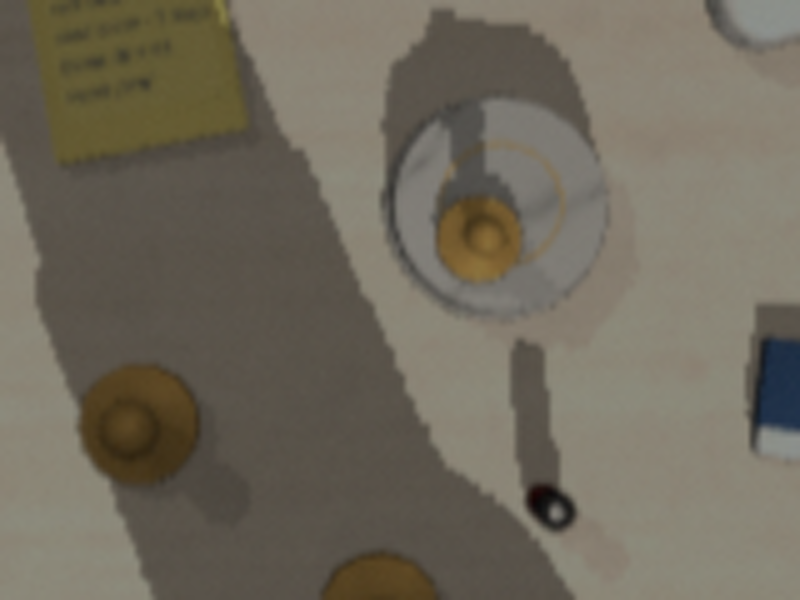

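The crop confirms it: the small pawn stands off-centre on the white plinth, foot middle at (479,239) and ring middle at (503,204) in the crop. The other two pawns are bigger and stand on the desk, and the battery is at (550,507). Next I work out the positions and the hover.

```bash
python3 - <<'E'
from h import *
f=lambda u,v:[200+u/5-.4,170+v/5-.4]
ring=ray("top",[f(503,204)],.03)[0]; outer=ray("top",[f(502,207)],.028)[0]
foot=ray("top",[f(479,239)],.038)[0]; bat=ray("top",[f(551,507)],.05)[0]
print(ring,outer,foot,bat); d=(ring-foot)[:2]; print("d",d,np.linalg.norm(d),"yaw of -d",np.degrees(np.arctan2(-d[1],-d[0])))
s=env.observe();t=np.array(s["tool_pos"])
u=d/np.linalg.norm(d); tgt=np.r_[foot[:2]-u*45,.13]; tgt[:2]=foot[:2]-u*.045
R=cv2.Rodrigues(np.array([0,0,np.radians(s["ee_rot"][2])]))[0]@np.diag([1,-1,-1.]); print("tgt",tgt,"slide",R.T@(tgt-t), np.linalg.norm(tgt[:2]))
print(proj("scene",[ring,foot]))
E
```

```text
[ 0.51839866 -0.01412051  0.03      ] [ 0.51738802 -0.01387501  0.028     ] [ 0.50533628 -0.0042842   0.038     ] [ 0.40827332 -0.02642952  0.05      ]
d [ 0.01306238 -0.00983631] 0.016351715253564984 yaw of -d 143.0193038954959
tgt [0.46938856 0.02278537 0.13      ] slide [-0.42744967 -0.45488911  0.10131448] 0.4699412705304895
[[263.39515357 230.09341802]
 [255.57749235 227.36303118]]
```

```bash
python3 -m jog '{"rotation":[[0,0,0],[0,0,0],[0,0,0],[0,0,0],[0,0,0],[0,0,0],[0,0,0],[0,0,0],[0,0,0],[0,0,0],[0,0,0],[0,0,0]],"slide":[[-0.03,-0.03,0],[-0.06,-0.065,0],[-0.09,-0.1,0],[-0.13,-0.135,0],[-0.16,-0.17,0],[-0.2,-0.21,0],[-0.23,-0.245,0],[-0.265,-0.28,0],[-0.3,-0.32,0],[-0.33,-0.355,0],[-0.365,-0.39,0],[-0.4,-0.425,0]],"fingers":[0.88,0.88,0.88,0.88,0.88,0.88,0.88,0.88,0.88,0.88,0.88,0.88]}' 20
python3 -m jog '{"rotation":[[0,0,0.09],[0,0,0.18],[0,0,0.266],[0,0,0.266],[0,0,0.266],[0,0,0.266],[0,0,0.266]],"slide":[[-0.005,-0.005,0.02],[-0.01,-0.01,0.04],[-0.02,-0.02,0.06],[-0.027,-0.03,0.08],[-0.027,-0.03,0.1],[-0.027,-0.03,0.1],[-0.027,-0.03,0.1]],"fingers":[0.88,0.88,0.88,0.88,0.88,0.88,0.88]}'
python3 - <<'E'
from h import *
s=env.observe();print(s["t"],s["tool_pos"],s["ee_rot"],s["width"],s["contact_force"])
im=read_camera("wrist");cv2.imwrite("pics/d.png",im[...,::-1])
E
```

```text
t: 1.7
tool_pos: [0.4553, 0.0592, 0.2318]
ee_rot: [179.9, 0.0, 158.3]
contact_force: [1.3, 0.7, -0.3]
width: 0.123
finger_force: 0.0
t: 2.4
tool_pos: [0.4689, 0.0233, 0.1316]
ee_rot: [180.0, 0.0, 143.0]
contact_force: [0.4, -0.3, 0.3]
width: 0.122
finger_force: 0.0
2.4 [0.46889163 0.02332473 0.13163645] [1.79995408e+02 3.54246332e-04 1.43010402e+02] 0.12198808299363785 [ 0.35446673 -0.27230915  0.34175263]
```

View pics/d.png

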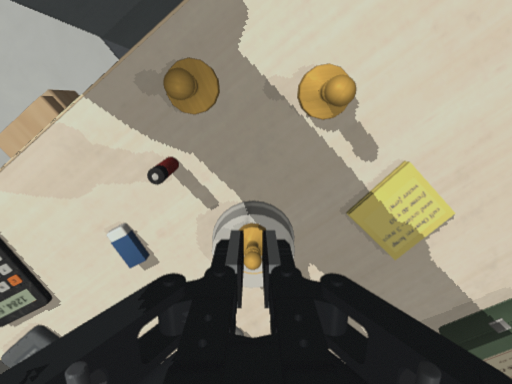

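```bash
python3 - <<'E'
from h import *
m=camera_model("wrist");s=env.observe();t=np.array(s["tool_pos"]);print(np.round(m["cam_to_world"][:3,3]-t,3))
R=cv2.Rodrigues(np.array([0,0,np.radians(143.)]))[0]@np.diag([1,-1,-1.])
print("tcp",proj("wrist",[t,t+R@[0,.012,0],t+R@[0,-.012,0]]))
print("ring,foot rim top,head",proj("wrist",[[.5184,-.0141,.03],[.5053,-.0043,.04],[.5053,-.0043,.077]]))
th=np.linspace(0,6.283,9)[:-1];print("plinth top edge",np.round(proj("wrist",[[.5184+.04*np.cos(a),-.0141+.04*np.sin(a),.03] for a in th])))
im=cv2.imread("pics/d.png");cv2.imwrite("pics/e.png",cv2.resize(im[190:310,180:330],None,fx=5,fy=5,interpolation=cv2.INTER_CUBIC))
E
```

```text
[-0.062  0.046  0.142]
tcp [[253.47441108 245.42781506]
 [275.23583659 245.45779557]
 [231.70908463 245.40278795]]
ring,foot rim top,head [[252.26388439 251.24347695]
 [252.22489984 240.77064972]
 [252.20662054 263.07502601]]
plinth top edge [[277. 280.]
 [293. 256.]
 [287. 228.]
 [258. 213.]
 [226. 220.]
 [211. 246.]
 [220. 273.]
 [247. 287.]]
```

View pics/e.png

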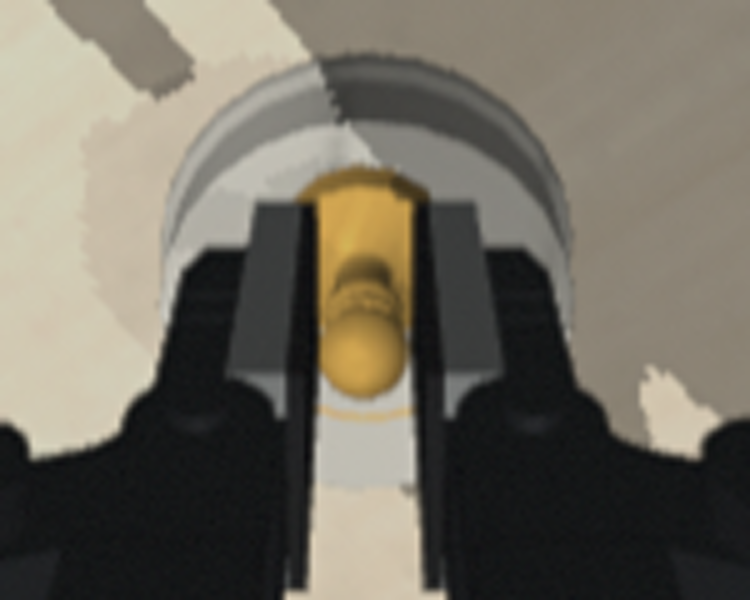

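The wrist view agrees with the top-camera estimate: figurine at (252,223..268), centred in the finger gap, with the ring's far arc at (252,272). I descend behind the figurine, off the plinth.

```bash
python3 -m jog '{"rotation":[[0,0,0],[0,0,0],[0,0,0],[0,0,0],[0,0,0],[0,0,0]],"slide":[[0,0,0.03],[0,0,0.06],[0,0,0.08],[0,0,0.0975],[0,0,0.0975],[0,0,0.0975]],"fingers":[0.88,0.88,0.88,0.88,0.88,0.88]}'
python3 -m jog '{"rotation":[[0,0,0],[0,0,0],[0,0,0],[0,0,0],[0,0,0]],"slide":[[-0.004,0.001,0],[-0.008,0.001,0],[-0.012,0.001,0],[-0.014,0.001,0],[-0.014,0.001,0]],"fingers":[0.88,0.88,0.88,0.88,0.88]}'
python3 - <<'E'
from h import *
im=read_camera("wrist");a=cv2.resize(im[190:310,180:330],None,fx=5,fy=5,interpolation=cv2.INTER_CUBIC)
b=cv2.resize(read_camera("scene")[190:260,210:310],(750,525),interpolation=cv2.INTER_CUBIC)
cv2.imwrite("pics/f.png",cv2.resize(np.vstack([a,b]),None,fx=.53,fy=.53,interpolation=cv2.INTER_AREA)[...,::-1])
E
```

```text
t: 3.05
tool_pos: [0.4697, 0.0236, 0.0348]
ee_rot: [179.9, 0.1, 143.0]
contact_force: [0.5, -0.9, 0.5]
width: 0.119
finger_force: 0.0
t: 3.55
tool_pos: [0.481, 0.0152, 0.034]
ee_rot: [180.0, 0.0, 143.0]
contact_force: [-0.3, -1.0, -0.3]
width: 0.117
finger_force: 0.0
```

View pics/f.png

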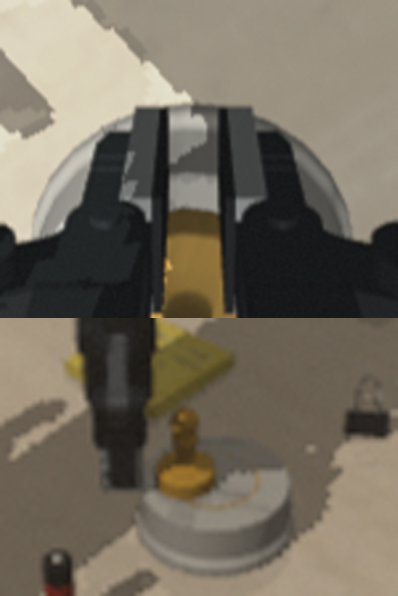

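Top half: the fingers are squarely behind the foot, with the gap centred on it. Bottom half: the tips are at foot height, just clear of the rim. I push slowly in stages.

```bash
python3 -m jog '{"rotation":[[0,0,0],[0,0,0],[0,0,0],[0,0,0],[0,0,0],[0,0,0],[0,0,0],[0,0,0],[0,0,0],[0,0,0]],"slide":[[-0.0015,0,0],[-0.003,0,0],[-0.0045,0,0],[-0.006,0,0],[-0.0075,0,0],[-0.009,0,0],[-0.0105,0,0],[-0.012,0,0],[-0.0125,0,0],[-0.0125,0,0]],"fingers":[0.88,0.88,0.88,0.88,0.88,0.88,0.88,0.88,0.88,0.88]}'
python3 - <<'E'
from h import *
b=cv2.resize(read_camera("scene")[190:260,210:310],(700,490),interpolation=cv2.INTER_CUBIC)
cv2.imwrite("pics/g.png",b[...,::-1])
E
```

```text
t: 4.65
tool_pos: [0.4906, 0.0079, 0.0337]
ee_rot: [180.0, 0.0, 143.0]
contact_force: [-0.7, -0.3, -0.5]
width: 0.12
finger_force: 0.5
```

View pics/g.png

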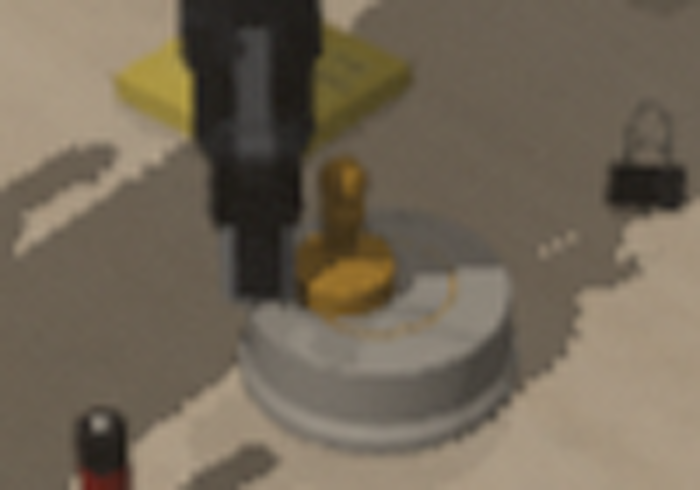

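The figurine is upright with the fingers at its rim, and its foot at (350,290) has started sliding towards the ring. About 9 mm remains, so I push 8.5 mm and back straight off.

```bash
python3 -m jog '{"rotation":[[0,0,0],[0,0,0],[0,0,0],[0,0,0],[0,0,0],[0,0,0],[0,0,0],[0,0,0],[0,0,0]],"slide":[[-0.0015,0,0],[-0.003,0,0],[-0.0045,0,0],[-0.006,0,0],[-0.0075,0,0],[-0.008,0,0],[-0.0085,0,0],[-0.0085,0,0],[-0.0085,0,0]],"fingers":[0.88,0.88,0.88,0.88,0.88,0.88,0.88,0.88,0.88]}'
python3 -m jog '{"rotation":[[0,0,0],[0,0,0],[0,0,0],[0,0,0],[0,0,0],[0,0,0],[0,0,0],[0,0,0]],"slide":[[0.003,0,0],[0.01,0,0],[0.02,0,0],[0.035,0,0],[0.035,0,-0.04],[0.06,0,-0.08],[0.1,0,-0.1],[0.1,0,-0.1]],"fingers":[0.88,0.88,0.88,0.88,0.88,0.88,0.88,0.88]}'
python3 - <<'E'
from h import *
a=cv2.resize(read_camera("top")[180:240,265:335],(490,420),interpolation=cv2.INTER_CUBIC)
b=cv2.resize(read_camera("wrist")[150:384,180:330],(269,420),interpolation=cv2.INTER_CUBIC)
cv2.imwrite("pics/i.png",np.hstack([a,b])[...,::-1])
E
```

```text
t: 5.6
tool_pos: [0.4974, 0.0029, 0.0338]
ee_rot: [180.0, 0.0, 143.0]
contact_force: [-0.4, -0.3, 0.1]
width: 0.12
finger_force: 0.4
t: 6.4
tool_pos: [0.4147, 0.0671, 0.1356]
ee_rot: [179.7, -0.1, 143.4]
contact_force: [1.0, 0.4, -1.2]
width: 0.119
finger_force: 0.0
```

View pics/i.png

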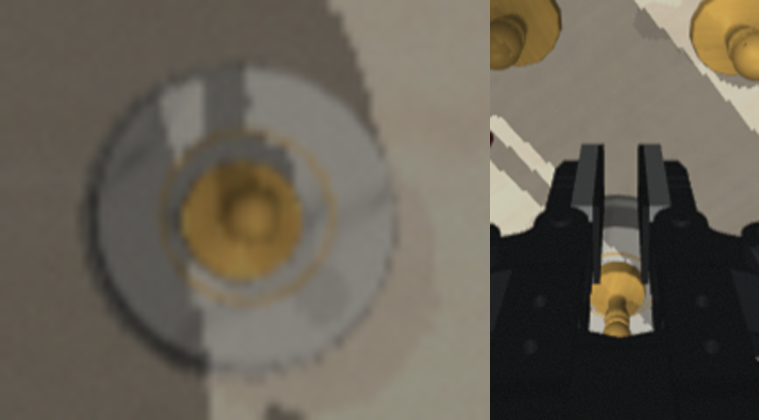

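The figurine stands upright with its foot at about (241,221) and the ring middle at (248,216). That is about 2.3 mm off-centre, well within the 6 mm allowed, with a clear gap all round, and the arm is clear. I'm handing in.

```bash
python3 -c "
from bench import job
print(job.hand_in())"
```

```text
the job is handed in; nothing more can be done
None
```

The figurine was pushed into the brass circle and stands upright there, about 2 mm off-centre by the last top picture; the arm backed clear and the job is handed in, though no verdict came back.

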